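Clamp the core and start the tape winder

TASK

The take-up core on the tape winder still lacks its steel hold-down collar, which is lying on the table. Lower the collar, flange down, over the take-up spindle until it sits fully home on the core (do not let it drop down the spindle) and let go; then twist the big start switch on the winder's sloped console clockwise right to its stop, keep it there for a moment, and let it spring back. Leave the loose tape roll, the flower pot and the glue bottle where they stand.

Things in the scene. Friction and masses are not known exactly. Their poses are not given: they have to be found in the camera images.
- collar: Loose steel hold-down collar, 0.15 to 0.31 kg: a ring with a 26 mm bore right through; a flat flange 70 mm across and 8 mm thick at the bottom, on it a round grip hub 44 mm across and 24 mm high (32 mm in all). Starts lying flange down on the table. Origin: centre of its underside, on the axis; z up through the hub. Grip it across the hub.
- winder: Fixed tape winder: cream housing 300 mm wide, 220 deep, 75 high; before it a 75 mm deep console slopes down to the table, facing the robot's left give or take 0.3 rad. Origin: on the table, under the middle, 130 mm before its back; x to its back, y to its left (away from the robot). Take-up spindle at (30, 85) mm, supply spindle (full roll and a collar already on it, top at 160 mm) at (30, -85).
- seat (a point): Where the collar's origin must come to lie: on the take-up spindle's axis, centre of the top face of the take-up core (fixed card ring 64 mm across, 30 high), 113 mm above the table. Axes as winder. The spindle is a fixed upright post 19 mm thick that stands 47 mm above this point: 3.5 mm play all round. Nothing else within 80 mm is higher than this point.
- post_tip (a point): The tip of the take-up spindle, on its axis, 160 mm above the table; its last 6 mm are tapered to 10 mm diameter.
- switch_grip (a point): Where to put the TCP to grip the start switch: on its axis, 24 mm above the face of its round skirt (60 mm across), 6 mm below the top of its bar grip (64 mm long, 16 wide, 30 high). Axes turn with it: z out of the console, 35 deg from vertical, leaning to the winder's front; x along the bar to its white mark; y across the bar. At rest x is 0.5 rad left of straight up the slope.
- start_switch (a joint): Angle in rad of the start switch, the big switch with a grey bar on a black skirt, at the console's right end (nearer the robot): 0 at rest, growing clockwise as seen by one facing the switch (a negative turn about z of switch_grip), hard stop at 1.0 (then x is 0.5 rad right of up the slope). A spring turns it back to 0: 0.06 N m to leave rest, 0.21 N m at the stop.
- tape_roll: Bystander: a roll of green floral tape lying flat, 88 mm across, bore 55 mm, 25 mm high, near the collar. Origin at the centre of its underside.
- spool_pot: Bystander: a dark brown spool-shaped flower pot with a small foam block on it, 80 mm across, 86 mm high, standing near the collar. Origin at the centre of its underside.
- glue: Bystander: a glue bottle 60 mm across and 165 mm high, standing behind the winder. Origin at the centre of its underside.
Things that resemble listed ones, but are neither listed nor needed, are in the scene too. What is meant by the collar is not yellow, and is the smaller of those in its own colour.

How it is judged (in metres and radians):
On the way, in this order (a step that is already met when the one before it is completed fails the run):
1. the collar sits fully home on the take-up core, around its spindle, let go (horizontal distance between collar and seat below 0.006 m and z of collar in the frame of seat below 0.003 m and angle between collar's own z axis and vertical below 0.06 rad and contact force between collar and the fingers below 0.1 N), for 0.2 s.
2. the start switch is turned to its stop and kept there for 0.2 s (value of joint start_switch above 0.93 rad), for 0.2 s.
At the end, for the whole second after the job is handed in: The collar rests upright, flange down, on the take-up core around its spindle: within 6 mm sideways of seat, at most 3 mm above it, tilted under 0.06 rad. After that and letting go of it, the start switch was held within 0.07 rad of its stop for 0.2 s and has sprung back below 0.06 rad (value of joint start_switch below 0.06 rad and horizontal distance between collar and seat below 0.006 m and z of collar in the frame of seat between -0.004 and 0.003 m and angle between collar's own z axis and vertical below 0.06 rad and linear speed of collar below 0.02 m/s); the robot touches nothing.
It fails at once if the collar is dropped down the spindle (faster than 0.5 m/s while threaded on it) (horizontal distance between collar and seat below 0.006 m and z of collar in the frame of seat below 0.045 m and linear speed of collar above 0.5 m/s).
It fails at once if the loose tape roll, the flower pot or the glue bottle is moved by more than 30 mm (distance of any of tape_roll, spool_pot, glue from where it was at the start of the episode above 0.03 m).
It also fails if it takes over 48 s, if anything falls off the work surface, if the arm or the gripper's body presses on something with over 40 N, if the wrist force passes 120 N, or if a joint passes its speed limit or range.

ROBOT

A 6-joint arm with a two-finger parallel gripper is mounted at the origin on the work surface. World frame = base frame: x ahead of the robot, y to its left, z up, the work surface at z = 0. Lengths are in mm, angles in rad, forces in N, time in s.
With the tool pointing down it reaches from about 350 to 875 mm from the base axis. Payload 15.5 kg.
Tool frame: the origin (TCP) lies between the finger pads, 19 mm behind the fingertips; this is the grasp point; z points along the fingers, y is the line along which they close (so a half turn about z gives the same grasp; the last joint's range is limited). The gripper opens to 85 mm and grips with 20 to 120 N. Pads are 22 mm wide; open, the fingers measure 114 mm over their backs; the gripper's body (76 mm by 85 mm) begins 54 mm behind the grasp point. The pads swing forward as they close: fully open they stand 13 mm farther back than shut.
Start: joints at [-1.304, 0.494, 1.345, -0, 1.302, -0.096], TCP at [221.225, -584.539, 249.977] pointing down, gripper open.
Joint ranges: [-2.91, 2.91], [-0.82, 2.16], [0.22, 2.67], [-1.22, 4.37], [0.12, 2.79], [-3.08, 3.08]. Speed limits (rad/s): [1.89, 1.89, 2.57, 3.01, 3.01, 3.01].

INTERFACE

Orientations are given as a unit quaternion [w, x, y, z].
In Python, from rig import ctrl, camera, calibration, find_in, trace gives the robot as it stands.
- The arm moves only by the tool send_rows, never from a script. Its argument "increments" is a list of rows, each an object with "dp": the shift along the tool's x, y, z in units of 0.025 m (1.0 is 0.025 m), a list of three; "angular": the turn, a rotation vector about the tool's x, y, z in units of 5 degrees (1.0 is 5 degrees), a list of three. In form: [{"dp": [dx, dy, dz], "angular": [ax, ay, az]}, ...]. A call has 1 to 8 rows; each row shifts and turns the commanded pose from where the row before left it, along the tool's axes as they then stand; what a row does not reach is not made up. A row lasts 1/12 s, in which the tool goes at most 41.7 mm and 7.16 degrees, less where a joint would pass 70% of its speed; a pose out of reach is approached as far as the arm can. A call with a number of a shift or a turn outside -1 to 1 is refused whole. A call with a gripper value outside its range is refused whole. "claw" is the opening, from 0 (shut) to 1 (fully open), set as the call begins (left out, the last holds). The fingers move at their own pace and stop on an object; "squeeze" is the grip in N (left out, the last holds). Time passes only in rows, so rows that do not move let the fingers close. It gives the time, the measured TCP pose, the force, the opening and the grip force at its end, in the units of the state.
- ctrl.get_obs(): the state, without advancing time (a new reading comes with each control period).
- camera(name): name is "scene" or "top" or "wrist"; returns (picture, depth): 384x512x3 uint8, red, green, blue; 384x512 float32, mm along the optical axis (not along the pixel's ray), 0 where there is no reading.
- calibration(name): a dict with "intrinsics" (3x3 intrinsics, pixels), "T" (4x4, takes a point from camera to world coordinates); the wrist camera has in their place "mount" (4x4, takes a point from camera to tool coordinates, whose origin is the TCP and whose axes are the flange's). Camera axes: x right, y up, looking along -z (the intrinsics and any distortion apply to the point x, -y, -z); pixel columns grow to the right and rows downward; lengths in mm; the calibration is good to about 2 mm. A picture is of the moment at which its call begins: read the wrist's pose just before it. calibration takes no time and is no camera call.
- ctrl.hand_in(): hands the job in; it is judged then, once.
Trained networks look in the newest picture that a camera, given by its name, has taken for a name from the list of things; names that differ only in an ending like _2 or _b are one class to them, and where a whole thing is asked for, a point or a joint stands for the part that bears it (a point fixed in the world has none). Each returns a list of dicts, best first, with "conf" (0 to 1); they miss things now and then, are a little off and sometimes report something else, mostly with a low value. They report only what shows in the picture. A call takes as long as a camera call. They do not tell look-alikes from the thing itself.
- find_in(camera, thing): "at" ([x, y, z] in mm, in world coordinates, good to about 4 mm: the middle of the surface that is visible of it).
- trace(camera, thing): "pixels" (384x512 bool, what is visible of it).
The state is a dict: "clock": time; "joint_pos": joint angles; "dq": joint speeds; "tau": joint torques, N m; "eef_pos": TCP position; "tcp_rot": TCP orientation; "wrist_force": force on the tool from outside, world axes, zero at the start; "ft_torque": the same for the moment, N m; "gripper_width": opening from 0.0 (shut) to 1.0 (fully open); "finger_force": force on a finger pad.
Only numpy, scipy, OpenCV 4.12 (cv2) and the standard library are available. Lean on these libraries where they do the work, as an engineer would, in place of code of your own. Each camera call takes 0.05 s, during which the arm holds its last target. There are 200 camera calls.

## Working session

There is one attempt and no reset: what is moved stays moved. The work goes in short steps, Python scripts to look and compute and a tool call to move; the robot and the scene stay as the last step left them, time stands still between calls to the robot, and variables do not carry over. Pictures are saved under pics/ and viewed, at most 10 in all, crops included, and the job is handed in when it is done.

Besides the shell and the picture viewer there is one more tool, called after ">>>" as a command line: name --argument value ..., lists and objects as JSON in quotes. send_rows: Moves the arm, as the interface text tells. Its arguments: {"type":"object","properties":{"increments":{"type":"array"},"claw":{"type":"number"},"squeeze":{"type":"number"}},"required":["increments"]}

```bash
ls; mkdir -p pics; cat > h.py <<'E'
import numpy as np, cv2
from rig import ctrl, camera, calibration, find_in, trace
def cloud(name,d):
    c=calibration(name);K=np.array(c["intrinsics"]);T=np.array(c["T"])
    v,u=np.mgrid[:d.shape[0],:d.shape[1]]
    P=np.stack([(u-K[0,2])/K[0,0]*d,-(v-K[1,2])/K[1,1]*d,-d],-1)
    return P@T[:3,:3].T+T[:3,3]
def save(n,p): cv2.imwrite("pics/"+n,p[...,::-1])
E
python3 - <<'E'
from h import *
a,d=camera("scene"); A=a
for t in ["collar","tape_roll","spool_pot","start_switch","winder","glue"]:
    print("scene",t,[(np.round(x["at"]),round(x["conf"],2)) for x in find_in("scene",t)])
b,e=camera("top")
for t in ["collar","tape_roll","spool_pot","start_switch","winder","glue"]:
    print("top",t,[(np.round(x["at"]),round(x["conf"],2)) for x in find_in("top",t)])
np.savez("im.npz",a=a,d=d,b=b,e=e)
big=np.vstack([cv2.resize(a,None,fx=1,fy=1),b])
save("scene.png",cv2.resize(a,(800,600),interpolation=cv2.INTER_CUBIC)); save("top.png",cv2.resize(b,(800,600),interpolation=cv2.INTER_CUBIC))
print(ctrl.get_obs()); print({n:calibration(n) for n in ["scene","top","wrist"]})
E
```

```text
pics
scene collar [(array([591., 171.,   8.]), 0.92), (array([733., 204.,  11.]), 0.71)]
scene tape_roll [(array([536., 448.,  24.]), 0.55)]
scene spool_pot []
scene start_switch [(array([466., 304.,  66.]), 0.65), (array([528.,  54.,  74.]), 0.51)]
scene winder [(array([625., -78.,  76.]), 0.83)]
scene glue [(array([ 522., -426.,   99.]), 0.64)]
top collar [(array([720., 206.,  10.]), 0.67), (array([577., 170.,   6.]), 0.65), (array([598., 284.,  13.]), 0.64)]
top tape_roll [(array([ 506., -422.,  106.]), 0.6)]
top spool_pot [(array([453., 300.,  69.]), 0.92)]
top start_switch [(array([522.,  50.,  78.]), 0.53)]
top winder [(array([596., -70.,  74.]), 0.65)]
top glue [(array([ 506., -421.,  106.]), 0.76)]
{'clock': 0.7, 'joint_pos': array([-1.30447907e+00,  4.93559091e-01,  1.34551288e+00, -1.34696430e-05,
        1.30249461e+00, -9.55421633e-02]), 'dq': array([-1.51874168e-03, -6.52931333e-05, -7.42751574e-04, -2.95955336e-04,
        1.18573109e-04,  8.72633017e-04]), 'tau': array([-2.67317255e-04, -8.81848311e+01, -3.84218502e+01, -1.55951666e-04,
        7.14286907e-04, -3.97388
[... 1229 characters left out ...]
    [ 4.54555820e-03,  7.32493846e-02,  9.97303297e-01,
         1.40763215e+03],
       [ 0.00000000e+00,  0.00000000e+00,  0.00000000e+00,
         1.00000000e+00]])}, 'wrist': {'intrinsics': array([[296.06584128,   0.        , 253.97330868],
       [  0.        , 296.06584128, 188.71356323],
       [  0.        ,   0.        ,   1.        ]]), 'mount': array([[-3.70162370e-04,  9.50315234e-01,  3.11288964e-01,
         8.02049946e+01],
       [ 9.99999507e-01,  6.38581804e-04, -7.60360490e-04,
        -1.38669729e+00],
       [-9.21365626e-04,  3.11288529e-01, -9.50315002e-01,
        -1.25072073e+02],
       [ 0.00000000e+00,  0.00000000e+00,  0.00000000e+00,
         1.00000000e+00]])}}
```

View pics/scene.png

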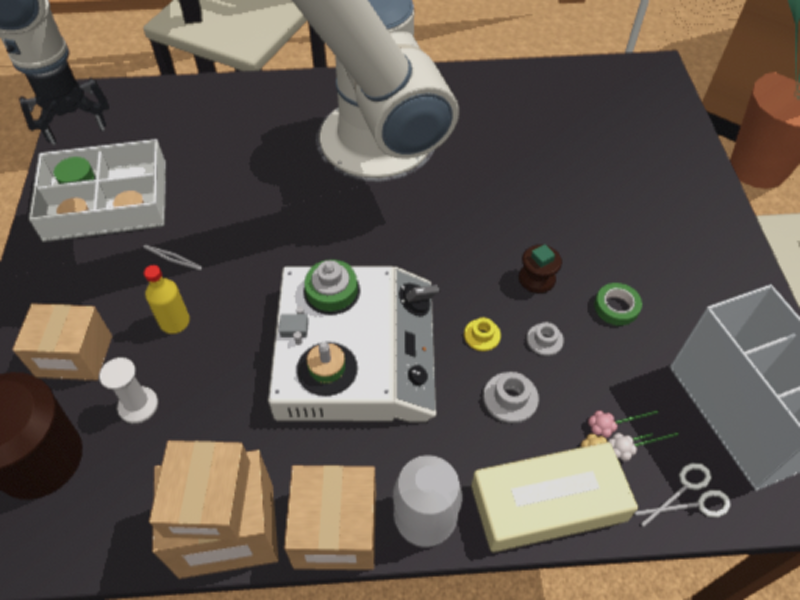

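View pics/top.png

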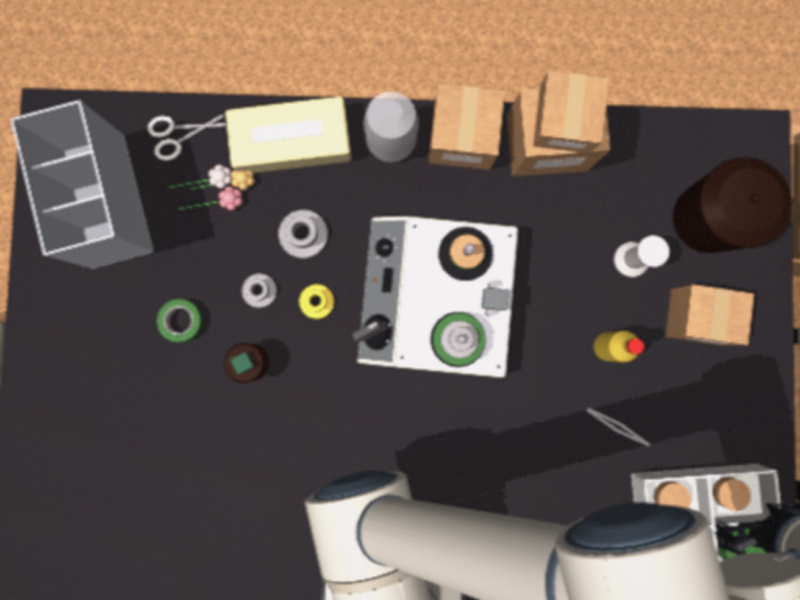

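Collar candidates:
- Yellow: top picture (317,300). Excluded by colour.
- Large grey: top (303,234).
- Small grey: top (259,290), scene (546,338). This is the one meant, because it is the smaller of the two greys.

I'll confirm it with a crop and measurements.

```bash
python3 - <<'E'
from h import *
z=np.load("im.npz")
for n,a,d in [("scene",z["a"],z["d"]),("top",z["b"],z["e"])]:
    P=cloud(n,d);v=d>0
    sp=a.max(-1).astype(int)-a.min(-1)
    print(n,"table z",np.median(P[v&(abs(P[...,2])<15)][:,2]))
    for nm,c in [("small",(598,284)),("large",(728,205))]:
        r=np.hypot(P[...,0]-c[0],P[...,1]-c[1])
        m=v&(r<60)&(P[...,2]>18)&(P[...,2]<55)
        q=P[m]; 
        (cx,cy),R=cv2.minEnclosingCircle(q[:,:2].astype(np.float32)); print(nm,"hub",cx,cy,R,np.percentile(q[:,2],[10,50,90]),len(q))
        m=v&(r<70)&(P[...,2]>4.5)&(sp<40)&(P[...,2]<40);q=P[m]
        (cx,cy),R=cv2.minEnclosingCircle(q[:,:2].astype(np.float32)); print(nm,"all",cx,cy,R,len(q))
    m=v&(abs(P[...,2]-75)<5)&(np.hypot(P[...,0]-600,P[...,1]+60)<230)&(a.min(-1)>120)
    m=cv2.morphologyEx(m.astype(np.uint8),cv2.MORPH_OPEN,np.ones((3,3)))>0
    q=P[m]; print("house",cv2.minAreaRect(q[:,:2].astype(np.float32)),np.median(q[:,2]),len(q), "bbox",q.min(0),q.max(0))
    m=v&(P[...,2]>128)&(P[...,2]<170)&(np.hypot(P[...,0]-600,P[...,1]+60)<230)
    k,l,s,ce=cv2.connectedComponentsWithStats(m.astype(np.uint8))
    for i in range(1,k):
        q=P[l==i]; print("high",ce[i],len(q),np.median(q[q[:,2]>q[:,2].max()-6],0),q.max(0),q.min(0))
b=z["b"][150:250,90:340]; a=z["a"][150:290,260:460]
save("crop.png",np.vstack([cv2.resize(b,(640,256),interpolation=3),cv2.resize(a,(460,322),interpolation=3)]) if 0 else cv2.resize(b,(800,320),interpolation=3))
E
```

```text
scene table z 0.07001104392270463
small hub 604.1502685546875 293.27392578125 22.870460510253906 [21.32920826 30.00093622 33.51719719] 142
small all 598.7044677734375 284.0873718261719 69.10030364990234 362
large hub 723.8956909179688 207.16444396972656 32.87024688720703 [23.96007414 43.60263282 48.22710761] 387
large all 727.4039916992188 203.34632873535156 68.96106719970703 622
house ((597.984619140625, -104.23992156982422), (227.61070251464844, 297.5382080078125), 85.8014144897461) 75.82246806597641 3861 bbox [ 444.61651743 -226.75822955   70.01507707] [752.06361521  19.42413599  79.97239748]
high [210.53092784 174.09793814] 194 [ 513.45008612 -112.13772234  160.54882157] [534.86209121 -90.79656436 164.16751378] [ 491.47474893 -133.9510228   128.24674064]
high [207.10294118 223.67647059] 68 [ 682.64936066 -123.62275318  159.34856745] [ 692.16246367 -115.74867546  163.18669411] [ 674.8071859  -133.28735551  129.26632384]
top table z -0.19051948348533188
small hub 600.6217041015625 293.8924865722656 22.238693237304688 [25.96823458 31.34335753 35.45386586] 111
small all 598.0114135742188 283.86199951171875 69.8814468383789 364
large hub 718.5964965820312 204.96990966796875 46.279930114746094 [29.92715408 44.94960808 48.93836194] 255
large all 727.3018188476562 204.37306213378906 69.02930450439453 517
house ((595.2220458984375, -103.90365600585938), (226.84481811523438, 298.13275146484375), 86.02092742919922) 75.39770992559238 3627 bbox [ 444.0029353  -224.60899712   70.03367324] [749.49803149  14.8223128   79.99847271]
high [300. 159.] 41 [ 678.72666814 -124.71264021  159.37292666] [ 685.60795255 -115.08993018  163.53601708] [ 669.12627605 -132.01780848  130.68710849]
high [294.78651685 216.56741573] 178 [ 510.4229862  -110.87076716  160.86755391] [531.23648715 -91.77761781 164.90003615] [ 487.49060598 -133.31273715  130.22590877]
```

View pics/crop.png

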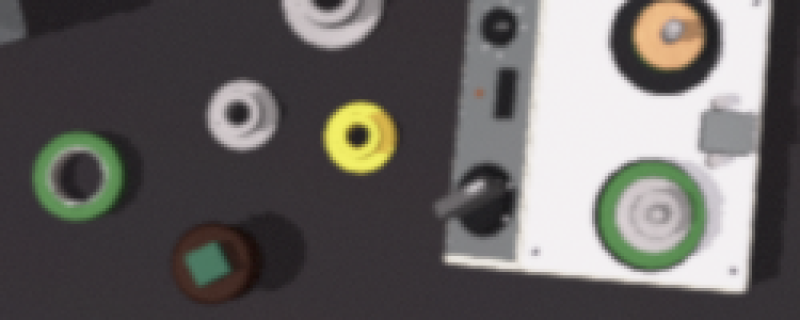

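Pixels in the crop: the small grey collar is at (240,115) with a hub fit of r≈22 and top at ≈32 mm, which matches. The large grey one at (330,15) measures 48 mm high. The yellow one is at (360,137). The collar meant is at about (602, 293). I'm moving above it now.

>>> send_rows --increments '[{"dp":[0.83,-0.86,0],"angular":[0,0,0]},{"dp":[0.83,-0.86,0],"angular":[0,0,0]},{"dp":[0.83,-0.86,0],"angular":[0,0,0]},{"dp":[0.83,-0.86,0],"angular":[0,0,0]},{"dp":[0.83,-0.86,0],"angular":[0,0,0]},{"dp":[0.83,-0.86,0],"angular":[0,0,0]},{"dp":[0.83,-0.86,0],"angular":[0,0,0]},{"dp":[0.83,-0.86,0],"angular":[0,0,0]}]' --claw 1

```text
clock: 1.37
eef_pos: [315.9, -363.6, 250.1]
tcp_rot: [0.0, 0.984, 0.18, 0.0]
wrist_force: [0.8, 0.3, 0.2]
gripper_width: 1.002
finger_force: 0.0
```

>>> send_rows --increments '[{"dp":[0.83,-0.86,0],"angular":[0,0,0]},{"dp":[0.83,-0.86,0],"angular":[0,0,0]},{"dp":[0.83,-0.86,0],"angular":[0,0,0]},{"dp":[0.83,-0.86,0],"angular":[0,0,0]},{"dp":[0.83,-0.86,0],"angular":[0,0,0]},{"dp":[0.83,-0.86,0],"angular":[0,0,0]},{"dp":[0.83,-0.86,0],"angular":[0,0,0]},{"dp":[0.83,-0.86,0],"angular":[0,0,0]}]'

```text
clock: 2.03
eef_pos: [410.4, -143.9, 250.2]
tcp_rot: [0.0, 0.984, 0.18, 0.0]
wrist_force: [0.8, -1.2, -0.9]
gripper_width: 1.001
finger_force: 0.0
```

>>> send_rows --increments '[{"dp":[0.83,-0.86,0],"angular":[0,0,0]},{"dp":[0.83,-0.86,0],"angular":[0,0,0]},{"dp":[0.83,-0.86,0],"angular":[0,0,0]},{"dp":[0.83,-0.86,0],"angular":[0,0,0]},{"dp":[0.83,-0.86,0],"angular":[0,0,0]},{"dp":[0.83,-0.86,0],"angular":[0,0,0]},{"dp":[0.83,-0.86,0],"angular":[0,0,0]},{"dp":[0.83,-0.86,0],"angular":[0,0,0]}]'

```text
clock: 2.7
eef_pos: [504.7, 75.9, 250.1]
tcp_rot: [0.0, 0.984, 0.18, 0.0]
wrist_force: [1.4, -0.5, 0.5]
gripper_width: 0.999
finger_force: 0.0
```

>>> send_rows --increments '[{"dp":[0.83,-0.86,0.5],"angular":[0,0,0]},{"dp":[0.83,-0.86,0.5],"angular":[0,0,0]},{"dp":[0.83,-0.86,0.5],"angular":[0,0,0]},{"dp":[0.83,-0.86,0.5],"angular":[0,0,0]},{"dp":[0.83,-0.86,0.5],"angular":[0,0,0]},{"dp":[0.83,-0.86,0.5],"angular":[0,0,0]},{"dp":[0.83,-0.86,0.5],"angular":[0,0,0]},{"dp":[0.83,-0.86,0.5],"angular":[0,0,0]}]'

```text
clock: 3.37
eef_pos: [599.1, 295.5, 149.3]
tcp_rot: [0.0, 0.984, 0.18, 0.0]
wrist_force: [0.3, 0.0, -0.1]
gripper_width: 1.002
finger_force: 0.0
```

```bash
cat >> h.py <<'E'
from scipy.spatial.transform import Rotation as R
def tcp():
    o=ctrl.get_obs();w,x,y,z=o["tcp_rot"];return R.from_quat([x,y,z,w]).as_matrix(),np.array(o["eef_pos"])
def wcloud(d,Rt,p):
    c=calibration("wrist");K=np.array(c["intrinsics"]);T=np.array(c["mount"])
    v,u=np.mgrid[:d.shape[0],:d.shape[1]]
    P=np.stack([(u-K[0,2])/K[0,0]*d,-(v-K[1,2])/K[1,1]*d,-d],-1)
    return (P@T[:3,:3].T+T[:3,3])@Rt.T+p
def fit(q):
    A=np.c_[2*q[:,:2],np.ones(len(q))];s=np.linalg.lstsq(A,(q[:,:2]**2).sum(1),rcond=None)[0]
    return s[:2],np.sqrt(s[2]+s[:2]@s[:2])
E
python3 - <<'E'
from h import *
Rt,p=tcp();a,d=camera("wrist");P=wcloud(d,Rt,p);save("w1.png",a);np.savez("w1.npz",a=a,d=d,P=P)
print(p,find_in("wrist","collar"))
v=d>0;r=np.hypot(P[...,0]-602,P[...,1]-293)
m=v&(r<45)&(abs(P[...,2]-32)<5)
mm=cv2.morphologyEx(m.astype(np.uint8),cv2.MORPH_OPEN,np.ones((3,3)))
cs,_=cv2.findContours(mm,cv2.RETR_CCOMP,cv2.CHAIN_APPROX_NONE)
for c in cs:
    if len(c)>30:
        q=P[c[:,0,1],c[:,0,0]];print(len(c),fit(q),q[:,2].mean())
m=v&(r<48)&(P[...,2]>5)&(P[...,2]<11);q=P[m];print("flange",cv2.minEnclosingCircle(q[:,:2].astype(np.float32)),np.median(q[:,2]))
print("table",np.median(P[v&(P[...,2]<5)&(P[...,2]>-20)][:,2]))
E
```

```text
[599.0932946  295.45997913 149.27260824] [{'at': [719.8, 222.9, 25.9], 'conf': 0.92}, {'at': [593.5, 186.6, 7.3], 'conf': 0.69}, {'at': [606.0, 298.2, 8.9], 'conf': 0.64}, {'at': [537.8, 450.9, 23.1], 'conf': 0.25}]
140 (array([600.60507054, 296.40526975]), np.float64(21.27204937202065)) 31.32094716453204
81 (array([600.57011412, 296.36941254]), np.float64(13.120188097873973)) 30.9626937206455
flange ((600.3116455078125, 296.2485656738281), 34.881202697753906) 8.979941699087874
table 1.0996198965918609
```

View pics/w1.png

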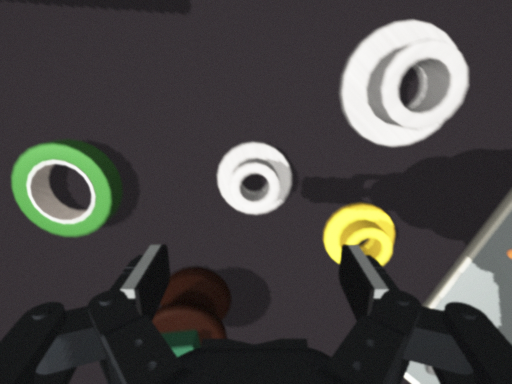

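The wrist view shows the small grey collar at (255,180). It fits r=21.3 at z=31 with a 13 mm bore radius, centred at (600.6, 296.4). The big grey one is at (405,85) and the yellow one at (360,235). I'm going down to TCP z=30.

>>> send_rows --increments '[{"dp":[0.07,-0.01,0.8],"angular":[0,0,0]},{"dp":[0,0,0.8],"angular":[0,0,0]},{"dp":[0,0,0.8],"angular":[0,0,0]},{"dp":[0,0,0.8],"angular":[0,0,0]},{"dp":[0,0,0.8],"angular":[0,0,0]},{"dp":[0,0,0.4],"angular":[0,0,0]},{"dp":[0,0,0.25],"angular":[0,0,0]},{"dp":[0,0,0.12],"angular":[0,0,0]}]'

```text
clock: 4.13
eef_pos: [600.2, 294.6, 30.4]
tcp_rot: [0.0, 0.984, 0.18, -0.0]
wrist_force: [0.8, -0.2, 0.4]
gripper_width: 1.0
finger_force: 0.0
```

>>> send_rows --increments '[{"dp":[0,0,0],"angular":[0,0,0]},{"dp":[0,0,0],"angular":[0,0,0]},{"dp":[0,0,0],"angular":[0,0,0]},{"dp":[0,0,0],"angular":[0,0,0]},{"dp":[0,0,0],"angular":[0,0,0]},{"dp":[0,0,0],"angular":[0,0,0]},{"dp":[0,0,0],"angular":[0,0,0]},{"dp":[0,0,0],"angular":[0,0,0]}]' --claw 0 --squeeze 40

```text
clock: 4.8
eef_pos: [600.8, 295.0, 31.9]
tcp_rot: [-0.0, 0.984, 0.18, 0.001]
wrist_force: [-1.4, -0.3, 6.3]
gripper_width: 0.488
finger_force: 40.7
```

>>> send_rows --increments '[{"dp":[0,0,-0.3],"angular":[0,0,0]},{"dp":[0,0,-0.6],"angular":[0,0,0]},{"dp":[0,0,-1],"angular":[0,0,0]},{"dp":[0,0,-1],"angular":[0,0,0]},{"dp":[0,0,-1],"angular":[0,0,0]},{"dp":[0,0,-1],"angular":[0,0,0]},{"dp":[0,0,-1],"angular":[0,0,0]},{"dp":[-0.2,0.6,-1],"angular":[0,0,0]}]' --squeeze 60

```text
clock: 5.47
eef_pos: [600.4, 280.8, 205.2]
tcp_rot: [-0.0, 0.984, 0.181, 0.0]
wrist_force: [0.3, 0.5, -2.4]
gripper_width: 0.48
finger_force: 62.5
```

>>> send_rows --increments '[{"dp":[-0.34,0.95,-1],"angular":[0,0,0]},{"dp":[-0.34,0.95,0],"angular":[0,0,0]},{"dp":[-0.34,0.95,0],"angular":[0,0,0]},{"dp":[-0.34,0.95,0],"angular":[0,0,0]},{"dp":[-0.34,0.95,0],"angular":[0,0,0]},{"dp":[-0.34,0.95,0],"angular":[0,0,0]},{"dp":[-0.34,0.95,0],"angular":[0,0,0]},{"dp":[-0.34,0.95,0],"angular":[0,0,0]}]'

```text
clock: 6.13
eef_pos: [604.2, 76.1, 228.9]
tcp_rot: [0.0, 0.984, 0.18, 0.0]
wrist_force: [1.3, -0.2, -3.1]
gripper_width: 0.48
finger_force: 62.6
```

>>> send_rows --increments '[{"dp":[-0.34,1,0],"angular":[0,0,0]},{"dp":[-0.34,1,0],"angular":[0,0,0]},{"dp":[-0.34,1,0],"angular":[0,0,0]},{"dp":[-0.34,1,0],"angular":[0,0,0]},{"dp":[-0.34,1,0],"angular":[0,0,0]},{"dp":[-0.34,1,0],"angular":[0,0,0]},{"dp":[-0.34,1,0],"angular":[0,0,0]},{"dp":[-0.34,1,0],"angular":[0,0,0]}]'

```text
clock: 6.8
eef_pos: [611.4, -135.1, 228.9]
tcp_rot: [0.0, 0.984, 0.18, 0.0]
wrist_force: [0.9, -0.5, -1.7]
gripper_width: 0.483
finger_force: 62.6
```

>>> send_rows --increments '[{"dp":[0,0.6,0],"angular":[0,0,0]},{"dp":[0,0.2,0],"angular":[0,0,0]},{"dp":[0,0,0],"angular":[0,0,0]},{"dp":[0,0,0],"angular":[0,0,0]}]'

```text
clock: 7.13
eef_pos: [618.8, -151.8, 228.3]
tcp_rot: [-0.0, 0.984, 0.18, -0.0]
wrist_force: [-0.6, -0.5, -2.8]
gripper_width: 0.483
finger_force: 62.5
```

```bash
python3 - <<'E'
from h import *
Rt,p=tcp();a,d=camera("wrist");P=wcloud(d,Rt,p);save("w2.png",a);np.savez("w2.npz",a=a,d=d,P=P,Rt=Rt,p=p)
o=ctrl.get_obs();print(p,o["gripper_width"],o["finger_force"],o["wrist_force"])
v=d>0;r=np.hypot(P[...,0]-680.8,P[...,1]+123.7)
for lo,hi,rr in [(154,165,25),(120,154,25),(108,118,45)]:
    m=v&(r<rr)&(P[...,2]>lo)&(P[...,2]<hi);q=P[m]
    print(lo,hi,len(q),np.round(np.median(q,0),1),[np.round(x,1) for x in cv2.minEnclosingCircle(q[:,:2].astype(np.float32))],np.round(q.max(0),1)) if len(q) else print(lo,"none")
    cs,_=cv2.findContours(m.astype(np.uint8),cv2.RETR_CCOMP,cv2.CHAIN_APPROX_NONE)
    for c in cs:
        if len(c)>15:
            q=P[c[:,0,1],c[:,0,0]];print("  c",len(c),*fit(q))
# in-hand collar, tool coords
Q=(P-p)@Rt; m=v&(abs(Q[...,2])<50)&(abs(Q[...,0])<50)&(abs(Q[...,1])<50)
for lo in range(-10,40,5):
    mm=m&(Q[...,2]>lo)&(Q[...,2]<lo+5);q=Q[mm]
    if len(q)>5: print("tool z",lo,len(q),np.round(q.min(0),1),np.round(q.max(0),1),np.round(np.median(q,0),1))
E
```

```text
[ 618.7853272  -151.78347794  228.304018  ] 0.4808143498512316 62.486317874863744 [-0.16215761  0.40894603 -1.99779701]
154 165 663 [ 679.1 -122.2  159. ] [array([ 678.6, -122.1]), np.float64(9.4)] [ 687.8 -113.1  163.1]
  c 80 [ 678.66425898 -122.2845473 ] 9.027366337981727
120 154 40 [ 686.9 -121.1  150.2] [array([ 678.6, -122.2]), np.float64(9.5)] [ 688.1 -112.8  153.9]
  c 27 [ 678.47301241 -122.25910986] 9.579133059343599
108 118 4720 [ 682.1 -121.4  114.1] [array([ 678.6, -122.2]), np.float64(32.4)] [710.8 -90.1 116.5]
  c 233 [ 678.78280476 -122.21247684] 31.88515129480359
  c 87 [ 675.95091546 -122.2650467 ] 11.950213920259714
tool z -10 453 [-10.1 -36.  -10. ] [12.2 32.7 -5. ] [ 7.6 19.  -7.6]
tool z -5 3651 [-21.4 -35.7  -5. ] [22.1 32.6 -0. ] [ 4.5 -1.7 -1.1]
tool z 0 1180 [-22.2 -35.7   0. ] [22.  32.6  5. ] [ 8.1 -2.2  1.8]
tool z 5 846 [-13.9 -35.    5. ] [22.1 32.5 10. ] [10.2 -1.8  7.3]
tool z 10 634 [-14.  -28.8  10. ] [22.1 25.9 15. ] [10.9 -0.8 12.3]
tool z 15 498 [-13.8 -22.3  15. ] [22.  19.1 20. ] [10.5 -1.8 17.4]
tool z 20 3718 [-24.4 -36.   20. ] [35.3 32.8 25. ] [20.8 -1.8 23. ]
tool z 25 384 [-13.7 -36.3  25. ] [35.  29.7 29.8] [23.3 -2.3 26.9]
```

View pics/w2.png

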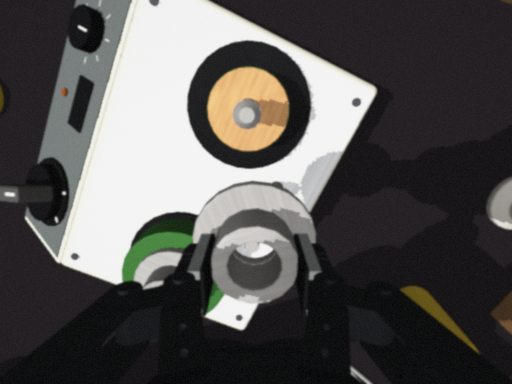

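The wrist view shows the take-up post at (247,113), measured at (678.6,-122.2) with top at about 160. The collar is held level at (255,250), about 1.7 mm to -y in the same camera's frame, so I correct for that.

>>> send_rows --increments '[{"dp":[0.66,-0.05,0],"angular":[0,0,0]},{"dp":[0.66,-0.05,0],"angular":[0,0,0]},{"dp":[0.66,-0.05,0.2],"angular":[0,0,0]},{"dp":[0.6,-0.04,0.4],"angular":[0,0,0]},{"dp":[0.08,0,0.4],"angular":[0,0,0]},{"dp":[0,0,0],"angular":[0,0,0]},{"dp":[0,0,0],"angular":[0,0,0]}]'

```text
clock: 7.77
eef_pos: [678.5, -123.7, 202.6]
tcp_rot: [-0.0, 0.984, 0.18, -0.001]
wrist_force: [-0.8, -0.5, -2.6]
gripper_width: 0.481
finger_force: 62.4
```

```bash
python3 - <<'E'
from h import *
Rt,p=tcp();print(p, (np.array([679.2,-123.8,143])-p)@Rt/25)
a,d=camera("wrist");P=wcloud(d,Rt,p);Q=(P-p)@Rt;v=d>0
# post seen through bore
m=v&(np.hypot(Q[...,0],Q[...,1])<13)&(P[...,2]>150)&(P[...,2]<166)
if m.any(): q=P[m];print(len(q),np.median(q,0),q.min(0),q.max(0))
save("w3.png",a[150:384,120:400])
E
```

```text
[ 678.49634812 -123.67613042  202.61089505] [0.02857082 0.01739456 2.38437245]
```

View pics/w3.png

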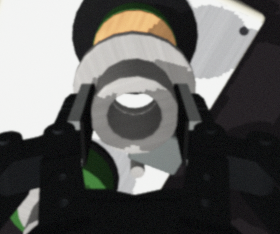

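The crop shows the collar at (130,110) over the card core at (145,40), with the post hidden behind the collar. I'm starting to thread it gently.

>>> send_rows --increments '[{"dp":[0.03,0.02,0.2],"angular":[0,0,0]},{"dp":[0,0,0.2],"angular":[0,0,0]},{"dp":[0,0,0.2],"angular":[0,0,0]},{"dp":[0,0,0.2],"angular":[0,0,0]},{"dp":[0,0,0],"angular":[0,0,0]}]'

```text
clock: 8.23
eef_pos: [679.5, -124.8, 181.9]
tcp_rot: [-0.0, 0.984, 0.18, -0.001]
wrist_force: [-1.2, -0.7, -3.3]
gripper_width: 0.485
finger_force: 62.5
```

>>> send_rows --increments '[{"dp":[0,0,0.2],"angular":[0,0,0]},{"dp":[0,0,0.2],"angular":[0,0,0]},{"dp":[0,0,0.2],"angular":[0,0,0]},{"dp":[0,0,0],"angular":[0,0,0]}]'

```text
clock: 8.57
eef_pos: [679.7, -124.7, 166.9]
tcp_rot: [-0.0, 0.984, 0.18, -0.001]
wrist_force: [-0.4, 0.5, -2.8]
gripper_width: 0.484
finger_force: 62.5
```

>>> send_rows --increments '[{"dp":[0,-0.03,0.2],"angular":[0,0,0]},{"dp":[0,0,0.2],"angular":[0,0,0]},{"dp":[0,0,0.2],"angular":[0,0,0]},{"dp":[0,0,0.2],"angular":[0,0,0]},{"dp":[0,0,0.04],"angular":[0,0,0]},{"dp":[0,0,0],"angular":[0,0,0]}]'

```text
clock: 9.07
eef_pos: [679.7, -124.1, 146.6]
tcp_rot: [-0.0, 0.984, 0.18, -0.0]
wrist_force: [0.0, -0.3, -2.6]
gripper_width: 0.483
finger_force: 62.5
```

>>> send_rows --increments '[{"dp":[0,0,0.04],"angular":[0,0,0]},{"dp":[0,0,0.04],"angular":[0,0,0]},{"dp":[0,0,0],"angular":[0,0,0]}]'

```text
clock: 9.32
eef_pos: [680.0, -124.1, 145.3]
tcp_rot: [0.0, 0.984, 0.18, 0.0]
wrist_force: [-0.3, 0.5, -2.8]
gripper_width: 0.484
finger_force: 62.5
```

>>> send_rows --increments '[{"dp":[-0.02,0,0.04],"angular":[0,0,0]},{"dp":[0,0,0.04],"angular":[0,0,0]},{"dp":[0,0,0],"angular":[0,0,0]}]'

```text
clock: 9.57
eef_pos: [679.9, -124.2, 145.0]
tcp_rot: [0.0, 0.984, 0.18, 0.001]
wrist_force: [-5.4, 2.5, 16.2]
gripper_width: 0.483
finger_force: 64.5
```

>>> send_rows --increments '[{"dp":[0,0,0.04],"angular":[0,0,0]},{"dp":[0,0,0],"angular":[0,0,0]}]'

```text
clock: 9.73
eef_pos: [679.9, -124.2, 144.9]
tcp_rot: [0.0, 0.984, 0.18, 0.001]
wrist_force: [-10.2, 2.8, 28.4]
gripper_width: 0.48
finger_force: 65.9
```

The contact is solid at TCP z≈145, and the grip height on the table was 31.9, so the collar is home at 113. Now I release it.

>>> send_rows --increments '[{"dp":[0,0,-0.06],"angular":[0,0,0]},{"dp":[0,0,0],"angular":[0,0,0]},{"dp":[0,0,0],"angular":[0,0,0]},{"dp":[0,0,0],"angular":[0,0,0]},{"dp":[0,0,0],"angular":[0,0,0]},{"dp":[0,0,0],"angular":[0,0,0]}]' --claw 1

```text
clock: 10.23
eef_pos: [679.4, -124.3, 143.5]
tcp_rot: [-0.0, 0.984, 0.18, -0.0]
wrist_force: [-0.4, -0.5, 0.9]
gripper_width: 0.996
finger_force: 0.0
```

>>> send_rows --increments '[{"dp":[0,0,-0.2],"angular":[0,0,0]},{"dp":[0,0,-0.4],"angular":[0,0,0]},{"dp":[0,0,-0.8],"angular":[0,0,0]},{"dp":[0,0,-1],"angular":[0,0,0]},{"dp":[0,0,-1],"angular":[0,0,0]},{"dp":[0,0,-1],"angular":[0,0,0]},{"dp":[0,0,-0.6],"angular":[0,0,0]},{"dp":[0,0,0],"angular":[0,0,0]}]'

```text
clock: 10.9
eef_pos: [681.0, -124.6, 273.9]
tcp_rot: [0.001, 0.984, 0.18, 0.003]
wrist_force: [0.3, 0.0, 0.7]
gripper_width: 1.0
finger_force: 0.0
```

```bash
python3 - <<'E'
from h import *
Rt,p=tcp();a,d=camera("wrist");P=wcloud(d,Rt,p);save("w4.png",a);np.savez("w4.npz",a=a,d=d,P=P,Rt=Rt,p=p)
print(p)
v=d>0;r=np.hypot(P[...,0]-678.6,P[...,1]+122.2)
for lo,hi,rr in [(154,165,25),(138,150,30),(115,126,42)]:
    m=v&(r<rr)&(P[...,2]>lo)&(P[...,2]<hi);q=P[m]
    print(lo,hi,len(q),np.round(np.median(q,0),1),[np.round(x,1) for x in cv2.minEnclosingCircle(q[:,:2].astype(np.float32))]) if len(q) else print(lo,"none")
z=np.load("w2.npz");P=z["P"];v=z["d"]>0;a=z["a"]
np.set_printoptions(suppress=True)
for n,d in [("w2",None)]:
    # console plane & switch, winder frame
    yw=np.array([.9973,-.0735,0]);xw=np.array([-.0735,-.9973,0])
    o=np.array([678.6,-122.2,0])-30*xw-85*yw;print("origin",o)
    W=np.stack([(P-o)@xw,(P-o)@yw,P[...,2]],-1)
    m=v&(W[...,0]<-95)&(W[...,0]>-160)&(abs(W[...,1])<140)&(W[...,2]>5)&(W[...,2]<72)
    q=W[m];A=np.c_[q[:,:2],np.ones(len(q))]
    w=np.ones(len(q),bool)
    for _ in range(15):
        s=np.linalg.lstsq(A[w],q[w,2],rcond=None)[0];res=q[:,2]-A@s;w=abs(res)<max(3,np.std(res[w])*1.5)
    print("plane",s,w.sum(),np.degrees(np.arctan(s[0])))
    print("switch find",find_in("wrist","start_switch"))
E
```

```text
[ 680.95693266 -124.62781286  273.88407164]
154 165 343 [ 680.4 -121.4  159. ] [array([ 678.8, -122.1]), np.float64(9.4)]
138 150 1278 [ 683.2 -121.3  145.9] [array([ 679.8, -122.5]), np.float64(22.0)]
115 126 1948 [ 691.4 -116.8  122. ] [array([ 679.6, -122.6]), np.float64(34.8)]
origin [596.0345 -86.0335   0.    ]
plane [  0.70499635   0.00240919 140.63916672] 7218 35.183696793361214
switch find [{'at': [529.6, 44.5, 72.6], 'conf': 0.72}]
```

View pics/w4.png

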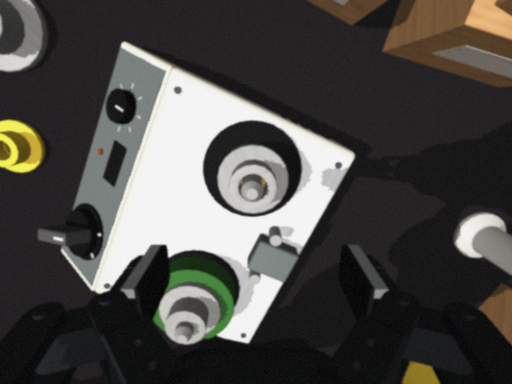

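The picture shows the collar at (255,180), down on the core. Its hub top measures 145.9 (nominal 145), it is 1.2 mm off the post axis, and the flange top is at 122, so it is home. The switch is at (75,235). I'll fit it next.

```bash
cat >> h.py <<'E'
YW=np.array([.9973,-.0735,0]);XW=np.array([-.0735,-.9973,0]);ZW=np.array([0,0,1.])
O=np.array([678.6,-122.2,0])-30*XW-85*YW
s35,c35=np.sin(np.radians(35)),np.cos(np.radians(35))
EU=c35*XW+s35*ZW; EN=-s35*XW+c35*ZW
# console frame origin: plane z=0.70*xw+140.6 -> point at xw=-127
CO=O-127.5*XW+(140.64-.705*127.5)*ZW
def con(P): return np.stack([(P-CO)@EU,(P-CO)@YW,(P-CO)@EN],-1)  # up-slope,left,normal
E
python3 - <<'E'
from h import *
np.set_printoptions(suppress=True,precision=1)
for f in ["w2","w4"]:
    z=np.load(f+".npz");P=z["P"];a=z["a"];C=con(P);v=z["d"]>0
    near=v&(abs(C[...,1]+85)<65)&(abs(C[...,0])<60)
    print(f,"plane",np.median(C[near&(abs(C[...,2])<4)][:,2]))
    print(np.histogram(C[near][:,2],bins=np.arange(-5,60,3)))
    for lo in (10,25,32):
        m=near&(C[...,2]>lo)&(C[...,2]<60);q=C[m]
        print(lo,len(q),q.mean(0),cv2.minAreaRect(q[:,:2].astype(np.float32)))
    m=near&(a.max(-1)<50)&(C[...,2]>3)&(C[...,2]<15);q=C[m];print("skirt",cv2.minEnclosingCircle(q[:,:2].astype(np.float32)),np.percentile(q,[2,50,98],axis=0))
    q=near&(C[...,2]>25)&(a.min(-1)>170); print("mark",q.sum(),np.median(C[q],0) if q.any() else 0)
E
```

```text
w2 plane -0.4420098988655749
(array([ 842, 2734,  614,  165,  183,  693,  226,   58,   63,   70,   65,
         65,   73,   73,   75,  270,   46,    0,    0,    0,    0]), array([-5, -2,  1,  4,  7, 10, 13, 16, 19, 22, 25, 28, 31, 34, 37, 40, 43,
       46, 49, 52, 55, 58]))
10 1777 [ 13.6 -77.2  22.7] ((0.7308368682861328, -85.16374969482422), (59.509735107421875, 58.765594482421875), 74.89967346191406)
25 667 [ 20.5 -73.7  37.2] ((6.301185607910156, -82.08140563964844), (53.2298469543457, 15.99326229095459), 28.826396942138672)
32 516 [ 19.3 -74.5  39.8] ((6.297111511230469, -82.09051513671875), (53.209442138671875, 15.993284225463867), 28.842546463012695)
skirt ((3.0012600421905518, -83.35560607910156), 35.052398681640625) [[ -24.4 -109.4    3.1]
 [  13.7  -74.2   12.2]
 [  31.   -55.2   13.7]]
mark 37 [ 18.9 -75.3  43.2]
w4 plane -0.37219645902942217
(array([ 565, 2096,  453,  102,  115,  459,  186,   51,   59,   49,   59,
         53,   60,   60,   62,  298,   84,    0,    0,    0,    0]), array([-5, -2,  1,  4,  7, 10, 13, 16, 19, 22, 25, 28, 31, 34, 37, 40, 43,
       46, 49, 52, 55, 58]))
10 1480 [  8.  -78.2  25.2] ((0.09056568145751953, -84.51451873779297), (59.24101257324219, 59.936790466308594), 64.81045532226562)
25 676 [  9.2 -78.3  38.2] ((1.2925033569335938, -84.47590637207031), (63.737430572509766, 15.83336353302002), 28.5703067779541)
32 545 [  7.6 -79.5  40.5] ((1.1677742004394531, -84.34788513183594), (63.614906311035156, 15.693971633911133), 28.27338409423828)
skirt ((3.0743753910064697, -83.4986801147461), 35.34089279174805) [[ -25.2 -108.9    3.1]
 [  10.6  -72.    12.3]
 [  30.3  -52.9   14.1]]
mark 31 [ 17.9 -75.7  43.4]
```

```bash
cat >> h.py <<'E'
G=CO+0.6*EU-84.6*YW+36.3*EN
XS=np.cos(.5)*EU+np.sin(.5)*YW
RG=np.stack([-XS,np.cross(-EN,-XS),-EN],1)   # tool x=-bar, z into console
def todo(off=0,turn=0):
    Rt,p=tcp();T=RG@R.from_euler("z",turn).as_matrix()
    rv=R.from_matrix(Rt.T@T).as_rotvec()
    print("tcp",p.round(1),"dp units",((G+off*EN-p)@Rt/25).round(2),"after-turn frame",((G+off*EN-p)@T/25).round(2),"ang units",(np.degrees(rv)/5).round(2))
E
python3 - <<'E'
from h import *
print(G,EN,RG); todo(110); print(ctrl.get_obs()["joint_pos"])
E
```

```text
[522.52837601  67.61479421  80.83186507] [0.04215787 0.57202778 0.81915204] [[-0.42529388  0.90407819 -0.04215787]
 [ 0.75217037  0.32715974 -0.57202778]
 [-0.50336068 -0.27498982 -0.81915204]]
tcp [ 679.7 -124.3  269.8] dp units [ -2.1  -11.7    3.94] after-turn frame [12.25 -1.09 -2.33] ang units [ -2.42  -7.43 -18.1 ]
[-2.67274180e-01  5.74075205e-01  1.13932493e+00  9.72723729e-07
  1.42656891e+00  9.41714808e-01]
```

>>> send_rows --increments '[{"dp":[0,0,0],"angular":[-0.13,-0.39,-0.95]},{"dp":[0,0,0],"angular":[-0.13,-0.39,-0.95]},{"dp":[0,0,0],"angular":[-0.13,-0.39,-0.95]},{"dp":[0,0,0],"angular":[-0.13,-0.39,-0.95]},{"dp":[0,0,0],"angular":[-0.13,-0.39,-0.95]},{"dp":[0,0,0],"angular":[-0.13,-0.39,-0.95]},{"dp":[0,0,0],"angular":[-0.13,-0.39,-0.95]},{"dp":[0,0,0],"angular":[-0.13,-0.39,-0.95]}]'

```text
clock: 11.67
eef_pos: [679.1, -124.2, 267.5]
tcp_rot: [0.067, 0.861, 0.489, -0.125]
wrist_force: [-0.1, -0.2, 0.3]
gripper_width: 1.0
finger_force: 0.0
```

>>> send_rows --increments '[{"dp":[0,0,0],"angular":[-0.13,-0.39,-0.95]},{"dp":[0,0,0],"angular":[-0.13,-0.39,-0.95]},{"dp":[0,0,0],"angular":[-0.13,-0.39,-0.95]},{"dp":[0,0,0],"angular":[-0.13,-0.39,-0.95]},{"dp":[0,0,0],"angular":[-0.13,-0.39,-0.95]},{"dp":[0,0,0],"angular":[-0.13,-0.39,-0.95]},{"dp":[0,0,0],"angular":[-0.13,-0.39,-0.95]},{"dp":[0,0,0],"angular":[-0.13,-0.39,-0.95]}]'

```text
clock: 12.33
eef_pos: [679.1, -124.2, 267.5]
tcp_rot: [0.126, 0.627, 0.734, -0.231]
wrist_force: [-0.0, -0.2, -0.1]
gripper_width: 1.002
finger_force: 0.0
```

>>> send_rows --increments '[{"dp":[0,0,0],"angular":[-0.13,-0.39,-0.95]},{"dp":[0,0,0],"angular":[-0.13,-0.39,-0.95]},{"dp":[0,0,0],"angular":[-0.13,-0.39,-0.95]},{"dp":[0,0,0],"angular":[0,0,0]},{"dp":[0,0,0],"angular":[0,0,0]}]'

```text
clock: 12.75
eef_pos: [678.9, -123.9, 267.8]
tcp_rot: [0.144, 0.519, 0.8, -0.263]
wrist_force: [0.6, -0.3, -0.3]
gripper_width: 0.997
finger_force: 0.0
```

```bash
python3 - <<'E'
from h import *
todo(110); print(ctrl.get_obs()["joint_pos"])
E
```

```text
tcp [ 678.9 -123.9  267.8] dp units [12.19 -1.16 -2.37] after-turn frame [12.19 -1.09 -2.39] ang units [-0.   -0.02 -0.07]
[-0.00396487  0.62814205  1.20068572 -0.61829658  1.40004849 -0.28857801]
```

>>> send_rows --increments '[{"dp":[0.87,-0.08,-0.3],"angular":[0,0,-0.07]},{"dp":[0.87,-0.08,-0.3],"angular":[0,0,0]},{"dp":[0.87,-0.08,-0.3],"angular":[0,0,0]},{"dp":[0.87,-0.08,-0.3],"angular":[0,0,0]},{"dp":[0.87,-0.08,-0.3],"angular":[0,0,0]},{"dp":[0.87,-0.08,-0.3],"angular":[0,0,0]},{"dp":[0.87,-0.08,-0.3],"angular":[0,0,0]},{"dp":[0.87,-0.08,-0.2],"angular":[0,0,0]}]'

```text
clock: 13.42
eef_pos: [593.0, 35.0, 232.6]
tcp_rot: [0.144, 0.518, 0.801, -0.263]
wrist_force: [-0.1, -0.4, 0.9]
gripper_width: 1.002
finger_force: 0.0
```

>>> send_rows --increments '[{"dp":[0.87,-0.08,0],"angular":[0,0,0]},{"dp":[0.87,-0.08,0],"angular":[0,0,0]},{"dp":[0.87,-0.08,0],"angular":[0,0,0]},{"dp":[0.87,-0.08,0],"angular":[0,0,0]},{"dp":[0.87,-0.08,0],"angular":[0,0,0]},{"dp":[0.87,-0.08,0],"angular":[0,0,0]},{"dp":[0,0,0],"angular":[0,0,0]},{"dp":[0,0,0],"angular":[0,0,0]}]'

```text
clock: 14.08
eef_pos: [526.6, 128.7, 169.8]
tcp_rot: [0.144, 0.516, 0.802, -0.264]
wrist_force: [0.2, -0.5, 0.5]
gripper_width: 1.002
finger_force: 0.0
```

```bash
python3 - <<'E'
from h import *
np.set_printoptions(suppress=True,precision=1)
todo(110);todo(0); print(ctrl.get_obs()["joint_pos"])
Rt,p=tcp();a,d=camera("wrist");P=wcloud(d,Rt,p);save("w5.png",a)
C=con(P);v=d>0;near=v&(abs(C[...,1]+85)<60)&(abs(C[...,0])<50)
for lo in (32,):
    q=C[near&(C[...,2]>lo)&(C[...,2]<50)];print(lo,len(q),cv2.minAreaRect(q[:,:2].astype(np.float32)),np.percentile(q[:,2],[50,95]))
q=C[near&(C[...,2]>9)&(C[...,2]<15)];print(cv2.minEnclosingCircle(q[:,:2].astype(np.float32)),np.median(q[:,2]))
E
```

```text
tcp [526.6 128.7 169.8] dp units [ 0.   0.  -0.1] after-turn frame [ 0.   0.  -0.1] ang units [ 0. -0.  0.]
tcp [526.6 128.7 169.8] dp units [0.  0.  4.3] after-turn frame [0.  0.  4.3] ang units [ 0. -0.  0.]
[ 0.4  0.6  1.5 -0.5  1.4  0.2]
32 1464 ((0.026197433471679688, -86.38850402832031), (63.65663146972656, 15.791458129882812), 28.223535537719727) [42.5 43.7]
((-0.6606133580207825, -86.82014465332031), 30.7038516998291) 12.666286518033376
```

View pics/w5.png

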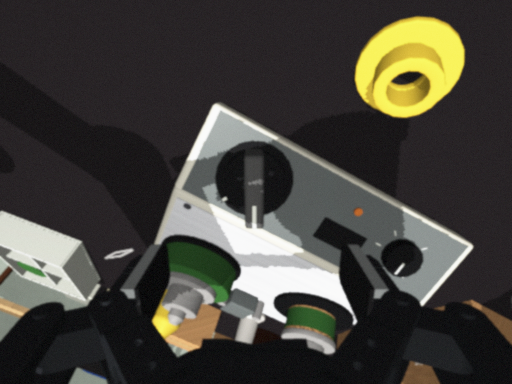

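The close view shows the bar at (255,185), aligned with the tool's x, with its white mark at the lower end (254,218). The fit is 63.7×15.8 mm and 0.493 rad, at rest. I'm moving in and gripping.

>>> send_rows --increments '[{"dp":[0.05,0.02,0.7],"angular":[0,0,0]},{"dp":[0,0,0.8],"angular":[0,0,0]},{"dp":[0,0,0.8],"angular":[0,0,0]},{"dp":[0,0,0.7],"angular":[0,0,0]},{"dp":[0,0,0.5],"angular":[0,0,0]},{"dp":[0,0,0.4],"angular":[0,0,0]},{"dp":[0,0,0.3],"angular":[0,0,0]},{"dp":[0,0,0],"angular":[0,0,0]}]'

```text
clock: 14.8
eef_pos: [522.3, 68.3, 82.9]
tcp_rot: [0.144, 0.516, 0.802, -0.264]
wrist_force: [-0.4, 0.5, -1.1]
gripper_width: 0.997
finger_force: 0.0
```

>>> send_rows --increments '[{"dp":[0,0,0],"angular":[0,0,0]},{"dp":[0,0,0],"angular":[0,0,0]},{"dp":[0,0,0],"angular":[0,0,0]},{"dp":[0,0,0],"angular":[0,0,0]},{"dp":[0,0,0],"angular":[0,0,0]},{"dp":[0,0,0],"angular":[0,0,0]},{"dp":[0,0,0],"angular":[0,0,0]},{"dp":[0,0,0],"angular":[0,0,0]}]' --claw 0 --squeeze 40

```text
clock: 15.47
eef_pos: [522.0, 69.5, 84.0]
tcp_rot: [0.144, 0.516, 0.802, -0.264]
wrist_force: [-4.8, 3.4, 9.3]
gripper_width: 0.179
finger_force: 39.8
```

```bash
python3 - <<'E'
from h import *
todo(3); todo(3,1.0); print(ctrl.get_obs()["joint_pos"],ctrl.get_obs()["ft_torque"])
E
```

```text
tcp [522.   69.5  84. ] dp units [-0.    0.03  0.03] after-turn frame [-0.    0.03  0.03] ang units [0.01 0.   0.02]
tcp [522.   69.5  84. ] dp units [-0.    0.03  0.03] after-turn frame [0.02 0.02 0.03] ang units [ 1.000e-02 -0.000e+00  1.148e+01]
[ 0.33697319  0.73562599  1.62347268 -0.61847706  1.1373671   0.27701462] [-0.03168684  0.59633032 -0.37744984]
```

>>> send_rows --increments '[{"dp":[0,0,-0.05],"angular":[0,0,0.6]},{"dp":[0,0,0],"angular":[0,0,0.9]},{"dp":[0,0,0],"angular":[0,0,0.9]},{"dp":[0,0,0],"angular":[0,0,0.9]},{"dp":[0,0,0],"angular":[0,0,0.9]},{"dp":[0,0,0],"angular":[0,0,0.9]},{"dp":[0,0,0],"angular":[0,0,0.9]},{"dp":[0,0,0],"angular":[0,0,0.9]}]'

```text
clock: 16.13
eef_pos: [521.8, 69.6, 84.2]
tcp_rot: [0.216, 0.731, 0.612, -0.21]
wrist_force: [-0.6, -7.4, -7.2]
gripper_width: 0.175
finger_force: 42.6
```

>>> send_rows --increments '[{"dp":[0,0,0],"angular":[0,0,0.9]},{"dp":[0,0,0],"angular":[0,0,0.9]},{"dp":[0,0,0],"angular":[0,0,0.9]},{"dp":[0,0,0],"angular":[0,0,0.9]},{"dp":[0,0,0],"angular":[0,0,0.6]},{"dp":[0,0,0],"angular":[0,0,0.3]},{"dp":[0,0,0],"angular":[0,0,0]},{"dp":[0,0,0],"angular":[0,0,0]}]'

```text
clock: 16.8
eef_pos: [521.7, 69.6, 84.2]
tcp_rot: [0.252, 0.836, 0.459, -0.164]
wrist_force: [-1.7, -6.2, -6.1]
gripper_width: 0.175
finger_force: 42.6
```

```bash
python3 - <<'E'
from h import *
todo(3,1.0); o=ctrl.get_obs();print(o["ft_torque"],o["ft_torque"]@EN,o["wrist_force"],o["gripper_width"])
E
```

```text
tcp [521.7  69.6  84.2] dp units [0.03 0.03 0.04] after-turn frame [0.03 0.03 0.04] ang units [-0.    0.01  0.08]
[0.06073361 0.06859478 0.14602053] 0.16141153126347607 [-1.67684598 -6.17223291 -6.05652607] 0.17507719529447288
```

>>> send_rows --increments '[{"dp":[0,0,0],"angular":[0,0,0.3]},{"dp":[0,0,0],"angular":[0,0,0.3]},{"dp":[0,0,0],"angular":[0,0,0]},{"dp":[0,0,0],"angular":[0,0,0]},{"dp":[0,0,0],"angular":[0,0,0]},{"dp":[0,0,0],"angular":[0,0,0]}]'

```text
clock: 17.3
eef_pos: [521.7, 69.6, 84.2]
tcp_rot: [0.257, 0.847, 0.437, -0.158]
wrist_force: [-1.8, -5.5, -5.7]
gripper_width: 0.179
finger_force: 54.2
```

```bash
python3 - <<'E'
from h import *
todo(3,1.0); o=ctrl.get_obs();print(o["ft_torque"]@EN,o["wrist_force"],o["gripper_width"])
E
```

```text
tcp [521.7  69.6  84.2] dp units [0.03 0.03 0.04] after-turn frame [0.03 0.03 0.04] ang units [ 0.    0.01 -0.5 ]
1.4431831360406746 [-1.77880325 -5.50379988 -5.70187365] 0.17878381442745903
```

The torque jumped to 1.4 N m, so the switch is at its hard stop, and it was held there. Next I rotate back with the spring, release and withdraw.

>>> send_rows --increments '[{"dp":[0,0,0],"angular":[0,0,-1]},{"dp":[0,0,0],"angular":[0,0,-1]},{"dp":[0,0,0],"angular":[0,0,-1]},{"dp":[0,0,0],"angular":[0,0,-1]},{"dp":[0,0,0],"angular":[0,0,-1]},{"dp":[0,0,0],"angular":[0,0,-1]},{"dp":[0,0,0],"angular":[0,0,-1]},{"dp":[0,0,0],"angular":[0,0,-1]}]'

```text
clock: 17.97
eef_pos: [521.9, 69.6, 84.2]
tcp_rot: [0.187, 0.646, 0.702, -0.236]
wrist_force: [-0.5, -7.8, -6.8]
gripper_width: 0.176
finger_force: 42.5
```

>>> send_rows --increments '[{"dp":[0,0,0],"angular":[0,0,-1]},{"dp":[0,0,0],"angular":[0,0,-1]},{"dp":[0,0,0],"angular":[0,0,-1]},{"dp":[0,0,0],"angular":[0,0,-0.7]},{"dp":[0,0,0],"angular":[0,0,0]}]'

```text
clock: 18.38
eef_pos: [521.9, 69.6, 84.2]
tcp_rot: [0.146, 0.524, 0.797, -0.263]
wrist_force: [-0.7, -6.9, -7.5]
gripper_width: 0.175
finger_force: 42.5
```

>>> send_rows --increments '[{"dp":[0,0,0],"angular":[0,0,0]},{"dp":[0,0,0],"angular":[0,0,0]},{"dp":[0,0,0],"angular":[0,0,0]},{"dp":[0,0,0],"angular":[0,0,0]},{"dp":[0,0,0],"angular":[0,0,0]},{"dp":[0,0,0],"angular":[0,0,0]},{"dp":[0,0,0],"angular":[0,0,0]}]' --claw 1

```text
clock: 18.97
eef_pos: [522.5, 70.2, 84.6]
tcp_rot: [0.147, 0.526, 0.795, -0.262]
wrist_force: [-0.8, 1.0, -0.3]
gripper_width: 0.996
finger_force: 0.0
```

>>> send_rows --increments '[{"dp":[0,0,-0.4],"angular":[0,0,0]},{"dp":[0,0,-0.8],"angular":[0,0,0]},{"dp":[0,0,-0.8],"angular":[0,0,0]},{"dp":[0,0,-0.8],"angular":[0,0,0]},{"dp":[0,0,-0.8],"angular":[0,0,0]},{"dp":[0,0,-0.8],"angular":[0,0,0]},{"dp":[0,0,0],"angular":[0,0,0]},{"dp":[0,0,0],"angular":[0,0,0]}]'

```text
clock: 19.63
eef_pos: [527.3, 133.9, 175.7]
tcp_rot: [0.148, 0.526, 0.796, -0.261]
wrist_force: [-0.2, -0.6, -0.0]
gripper_width: 0.998
finger_force: 0.0
```

```bash
python3 - <<'E'
from h import *
np.set_printoptions(suppress=True,precision=2)
Rt,p=tcp();a,d=camera("wrist");P=wcloud(d,Rt,p)
C=con(P);v=d>0;near=v&(abs(C[...,1]+85)<60)&(abs(C[...,0])<50)
q=C[near&(C[...,2]>32)&(C[...,2]<50)];r=cv2.minAreaRect(q[:,:2].astype(np.float32));print(len(q),r,"dev rad",np.radians(r[2])-.495)
a,d=camera("top");P=cloud("top",d);v=d>0;rr=np.hypot(P[...,0]-679.5,P[...,1]+123.5)
for lo,hi in [(154,168),(138,150),(115,127)]:
    q=P[v&(rr<40)&(P[...,2]>lo)&(P[...,2]<hi)];print(lo,len(q),np.median(q,0) if len(q) else 0)
o=ctrl.get_obs();print(p,o["wrist_force"],o["finger_force"],o["clock"])
E
```

```text
1364 ((0.22456932067871094, -86.45075225830078), (63.720008850097656, 15.98061466217041), 28.82562828063965) dev rad 0.008102122453153893
154 25 [ 678.73 -124.96  158.08]
138 117 [ 677.64 -123.76  144.28]
115 242 [ 674.73 -121.14  120.24]
[527.34 133.92 175.69] [ 0.53  0.2  -0.55] 0.0 19.7333
```

The switch is back at rest, the collar is still home (hub top 144.3), and the arm is clear of everything, so I'm handing in.

```bash
python3 -c "
from rig import ctrl
print(ctrl.hand_in())"
```

```text
the job is handed in; nothing more can be done
None
```

I handed the job in at about 20 s: the small grey collar sits home on the take-up core, and the start switch was turned to its hard stop, held there, returned to rest and let go; hand-in gave no verdict.

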